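Load a copper backing plate into the weld jig

ROBOT

A 6-joint arm with a two-finger parallel gripper is mounted at the origin on the work surface. World frame = base frame: x ahead of the robot, y to its left, z up, the work surface at z = 0. Lengths are in mm, angles in rad, forces in N, time in s.
With the tool pointing down it reaches from about 350 to 775 mm from the base axis. Payload 7.3 kg.
Tool frame: the origin (TCP) lies midway between the tips of the shut fingers; the grasp point (between the pads) lies 19 mm behind it (bot.grip_depth is the distance from the TCP to the grasp point, in mm); z points along the fingers, x is the direction in which the jaws open and shut, and the axes are right-handed (so a half turn about z gives the same grasp; the last joint's range is limited). The gripper opens to 92 mm and grips with 3 to 60 N. Pads are 19 mm wide; open, the fingers measure 130 mm over their backs; the gripper's body (75 mm by 190 mm) begins 47 mm behind the grasp point.
Start: joints at [-1.298, 0.342, 1.524, -0, 1.275, -0.146], TCP at [213.523, -479.638, 226.741] pointing down, gripper open.
Joint ranges: [-2.53, 2.53], [-0.77, 2.02], [0.04, 2.7], [-1, 4.14], [0.28, 2.66], [-3.11, 3.11]. Speed limits (rad/s): [2.57, 2.57, 3.14, 3.14, 3.14, 3.14].

INTERFACE

Orientations are given as [roll, pitch, yaw] about the fixed x, y, z axes, in that order (R = Rz(yaw) Ry(pitch) Rx(roll)).
In Python, from plant import bot gives the robot as it stands. The module is installed in compiled form; this text tells all that it offers.
- The arm moves only by the shell command python3 -m inch 'ROWS'. ROWS is JSON, a list that holds one entry, the list of rows, each a list of 7 numbers: the shift along the tool's x, y, z each as a share of 0.2 m, from -1 to 1, then the turn, a rotation vector about the tool's x, y, z each as a share of 45 degrees, from -1 to 1, then the closure, from -1 (fully open) to 1 (shut), so that 0 is half open. A call has exactly 10 rows; each row is the pose to reach, as a shift and turn from the pose commanded when the call began, along the tool's axes at that moment; what a row does not reach only later rows make up. A row lasts 1/8 s, in which the tool goes at most 62.5 mm and 10.7 degrees, less where a joint would pass 70% of its speed; a pose out of reach is approached as far as the arm can. A call with a number of a shift or a turn outside -1 to 1 is refused whole. A call with a gripper value outside its range is refused whole. The fingers move at their own pace and stop on an object; the grip force is fixed at half the most. Time passes only in rows, so rows that repeat a pose let the fingers close, or fill a call up. It gives the time, the measured TCP pose, the force and the opening at its end, in the units of the state.
- bot.get_obs(): the state, without advancing time (a new reading comes with each control period).
- bot.capture(name): name is "scene" or "top" or "wrist"; returns the picture (400x640x3 uint8, red, green, blue); there is no depth.
- bot.camera_params(name): a dict with "fx", "fy", "cx", "cy" (pixels), "R" (3x3) and "t" (3): a world point X has camera coordinates R X + t; the wrist camera has in their place "T_tool_cam" (4x4, takes a point from camera to tool coordinates, whose origin is the TCP and whose axes are the tool frame's). Camera axes: x right, y down, z forward; pixel columns grow to the right and rows downward; lengths in mm; the calibration is good to about 2 mm. A picture is of the moment at which its call begins: read the wrist's pose just before it. camera_params takes no time and is no camera call.
- bot.close_job(): hands the job in, once; it reports no verdict.
The state is a dict: "time": time; "joint_positions": joint angles; "dq": joint speeds; "tau": joint torques, N m; "tool_pos": TCP position; "tcp_rot": TCP orientation; "contact_force": force on the tool from outside, world axes, zero at the start; "moment": the same for the moment, N m; "grip_width": finger opening in mm.
Only numpy, scipy, OpenCV 4.12 (cv2) and the standard library are available. Lean on these libraries where they do the work, as an engineer would, in place of code of your own. Each camera call takes 0.05 s, during which the arm holds its last target.

TASK

Load the weld jig with one copper backing plate: slide the red-handled pusher fully in so that it drives the bottom plate out of the yellow magazine, then draw the pusher all the way back home so that the remaining plates drop. Push the freed plate, without picking it up, along the lane and over the yellow lip until it drops flat into the pocket, then swing the red clamp arm over it until the arm meets its stop, and leave the other plates in the magazine and the tools around undisturbed.

Things in the scene. Friction and masses are not known exactly. Their poses are not given: they have to be found in the camera images.
- loader: The jig, fixed: dark steel base 405 x 118 x 9 mm with pusher, magazine, lane, lip, pocket and clamp in one line. Origin: at bench height under the magazine's centre; local x runs along the lane to the pocket, z up; base spans x -200 to 205, y -68 to 50. All coordinates in these texts are in this frame, mm. Plates slide on the deck, top at z 16.
- magazine_top (a point): Centre of the yellow magazine's open top, z 62. Its posts span x and y -29.5 to 29.5 outside; it holds four copper plates stacked flat. The bottom one can leave to +x through a 13 mm high exit, one at a time. Axes as the jig's.
- lip (a point): Middle of the yellow lip's crest, z 19, x 127, y 0. The lip lies across the lane: a ramp rises from the deck at x 115.6 to z 19 at x 125, level to x 129, then a vertical drop into the pocket. The lane from magazine to lip is 49 mm wide between side rails with tops at z 25; nothing stands above it.
- pocket (a point): Centre of the pocket's floor. The pocket is 51 mm long (local x 129 to 180) and 49 mm wide, floor at z 9, so 10 mm below the lip: a seated plate lies flush with the lip. Its side walls and end wall stand 2 mm above the lip. Axes as the jig's.
- plate0_center (a point): Loose copper backing plate, 45 x 45 x 10 mm, 0.18 kg; this point is its centre, z axis through its thickness. This is the bottom one of the stack, the one to load (centre at z 21 when on the deck, 14 when seated in the pocket).
- plate1_center (a point): Loose copper backing plate, 45 x 45 x 10 mm, 0.18 kg; this point is its centre, z axis through its thickness. Second from the bottom; centre starts at z 31 and drops to 21 when the pusher is home again.
- plate2_center (a point): Loose copper backing plate, 45 x 45 x 10 mm, 0.18 kg; this point is its centre, z axis through its thickness. Third from the bottom; centre starts at z 41.
- plate3_center (a point): Loose copper backing plate, 45 x 45 x 10 mm, 0.18 kg; this point is its centre, z axis through its thickness. Top of the stack; centre starts at z 51.
- pusher (a joint): Pusher slide, m: 0 home, grows along the jig's +x, stop at 0.095. Its blade, 8 mm thick, 21 mm wide, on the deck (front at x -27 when home), pushes the bottom plate until the plate's rear edge is at x 68; the other plates rest on the blade until it is drawn back, which frees 38 mm of lane behind the plate. 2 N friction plus up to 8 N from the stack; stays where left.
- pusher_grip (a point): Grip point on the pusher's upright red handle, 55 mm above the bench, on its centre line; axes as the jig's. The handle is a block 26 mm along local x, 14 mm along local y, from z 24.5 to 76.5; guides beside the blade below it reach z 24.5. At home it is at local x -153; it moves with the pusher.
- clamp (a joint): Clamp arm hinge, rad: 0 is closed (arm along local +y over the pocket's centre, against its stop), grows as the arm swings open towards local +x (clockwise from above). Starts open, between 0.9 and 1.5. Light friction (about 1.5 N at the knob), stays where it is left.
- clamp_knob (a point): Grip point on the black upright knob at the end of the red clamp arm, 64.5 mm above the bench, 50 mm from the pivot. The knob is a post 14 mm in diameter from z 31.5 to 83.5; the arm below is 16 mm wide with its top at z 35.5, and it passes 3.5 mm over a seated plate.
- clamp_pivot (a point): A point on the clamp's vertical pivot axis (local x 154.5, y -50), 30 mm above the bench. The pivot's top is at z 42.5.
- hammer: Bystander: hammer lying beside the jig, about 240 mm long, origin under its middle. Leave it alone.
- brush: Bystander: wire brush lying beside the jig, about 160 mm long. Leave it alone.
- wrench: Bystander: wrench, about 180 mm long. Leave it alone.
- spray: Bystander: spray can, 60 mm diameter, 160 mm tall. Leave it alone.
- jar: Bystander: jar, 66 mm diameter, 80 mm tall. Leave it alone.
- square: Bystander: red L-shaped welding magnet, 90 x 79 x 18 mm. Leave it alone.
- angle_iron: Bystander: length of steel angle, 150 x 40 x 40 mm. Leave it alone.
There are look-alikes about, which are no part of the job. What is shaped like the part that bears plate3_center but purple or turquoise is not meant.

How it is judged (in metres and radians):
On the way, in this order (a step that is already met when the one before it is completed fails the run):
1. the bottom plate has been driven out of the magazine onto the lane (x of plate0_center in the frame of loader above 0.08 m and x of plate1_center in the frame of loader below 0.006 m), for 0.1 s.
2. the pusher is back home and the remaining plates have dropped, with the freed plate still on the lane (value of joint pusher below 0.008 m and x of plate1_center in the frame of loader between -0.006 and 0.006 m and z of plate1_center in the frame of loader below 0.024 m and x of plate2_center in the frame of loader between -0.006 and 0.006 m and z of plate2_center in the frame of loader below 0.034 m and x of plate3_center in the frame of loader between -0.006 and 0.006 m and z of plate3_center in the frame of loader below 0.044 m and x of plate0_center in the frame of loader between 0.06 and 0.125 m), for 0.2 s.
3. the plate lies flat in the pocket (x of plate0_center in the frame of loader between 0.1495 and 0.1595 m and y of plate0_center in the frame of loader between -0.004 and 0.004 m and z of plate0_center in the frame of loader below 0.0158 m and angle between plate0_center's own z axis and vertical below 0.06 rad), for 0.2 s.
4. the clamp arm is closed over the seated plate (all of step 3 and value of joint clamp below 0.1 rad), for 0.2 s.
At the end, for the whole second after the job is handed in: The bottom plate lies flat in the pocket (5 mm along, 4 mm across, under 2 mm high, tilt under 0.06 rad), pusher within 8 mm of home, the other three plates in the magazine (6 mm along) and dropped one place (3 mm), clamp arm within 0.1 rad of its stop (all of step 4 and value of joint pusher below 0.008 m and x of plate1_center in the frame of loader between -0.006 and 0.006 m and z of plate1_center in the frame of loader below 0.024 m and x of plate2_center in the frame of loader between -0.006 and 0.006 m and z of plate2_center in the frame of loader below 0.034 m and x of plate3_center in the frame of loader between -0.006 and 0.006 m and z of plate3_center in the frame of loader below 0.044 m); the robot touches nothing.
It fails at once if the plate to load is picked up (its centre more than 25 mm above where it lies on the deck) (z of plate0_center in the frame of loader above 0.046 m).
It fails at once if another plate leaves the magazine (horizontal distance between any of plate1_center, plate2_center, plate3_center and loader above 0.03 m).
It fails at once if a bystander is disturbed (moved more than 30 mm) (distance of any of hammer, brush, wrench, spray, jar, square, angle_iron from where it was at the start of the episode above 0.03 m).
It also fails if it takes over 58 s, if anything falls off the work surface, if the arm or the gripper's body presses on something with over 40 N, if the wrist force passes 120 N, or if a joint passes its speed limit or range.

## Working session

There is one attempt and no reset: what is moved stays moved. The work goes in short steps, Python scripts to look and compute and a shell command to move; the robot and the scene stay as the last step left them, time stands still between calls to the robot, and variables do not carry over. Pictures are saved under pics/ and viewed, and the job is handed in when it is done.

```bash
mkdir -p pics; python3 - <<'E'
from plant import bot
import cv2
o=bot.get_obs();print(o)
for n in("scene","top","wrist"):
    im=bot.capture(n);cv2.imwrite(f"pics/{n}0.png",im[:,:,::-1]);print(n,bot.camera_params(n))
E
```

```text
{'time': 0.0, 'joint_positions': array([-1.29797680e+00,  3.42715153e-01,  1.52498561e+00, -1.52572739e-05,
        1.27540669e+00, -1.45988490e-01]), 'dq': array([ 0.00060969, -0.00023503,  0.00073008, -0.00031468, -0.00082859,
       -0.00155391]), 'tau': array([ 6.98400145e-04, -4.31239271e+01, -2.44222051e+01,  7.17535196e-02,
        5.59863774e-02, -1.15131074e-04]), 'tool_pos': array([ 213.41637892, -479.2313923 ,  226.05985531]), 'tcp_rot': array([-3.14138673e+00,  1.50080917e-03, -1.15198371e+00]), 'contact_force': array([ 0.68701886, -1.4132967 ,  0.42895365]), 'moment': array([-0.01336261,  0.03941062,  0.04438284]), 'grip_width': 92.08047496399091}
scene {'fx': 494.41282454019364, 'fy': 494.41282454019364, 'cx': 323.882050737315, 'cy': 199.08562723299008, 'R': array([[-0.10140893,  0.99483463,  0.00450484],
       [ 0.64781426,  0.06947047, -0.75862411],
       [-0.75501848, -0.07401296, -0.65151299]]), 't': array([ 104.25390879, -268.312187  , 1744.98560938])}
top {'fx': 492.749562087349, 'fy': 492.749562087349, 'cx': 309.04104819825767, 'cy': 198.12080197345549, 'R': array([[-0.01324447, -0.99977937, -0.01630301],
       [-0.99498425,  0.01479418, -0.09893169],
       [ 0.09915105,  0.01491094, -0.99496067]]), 't': array([ -33.60728765,  482.91847578, 1511.4362541 ])}
wrist {'fx': 326.6922481826378, 'fy': 326.6922481826378, 'cx': 320.2939810573467, 'cy': 196.3587501244207, 'T_tool_cam': array([[ 9.99999129e-01,  2.93437544e-04, -1.28710480e-03,
         8.21559296e-01],
       [ 4.69659829e-05,  9.66457866e-01,  2.56825214e-01,
        -6.88778826e+01],
       [ 1.31929471e-03, -2.56825051e-01,  9.66457010e-01,
        -1.57706540e+02],
       [ 0.00000000e+00,  0.00000000e+00,  0.00000000e+00,
         1.00000000e+00]])}
```

View pics/scene0.png

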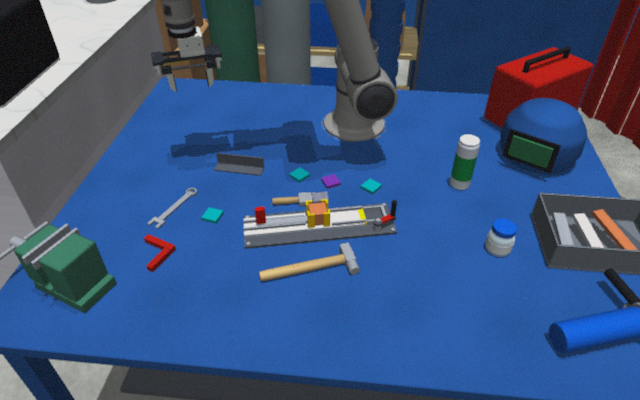

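View pics/top0.png

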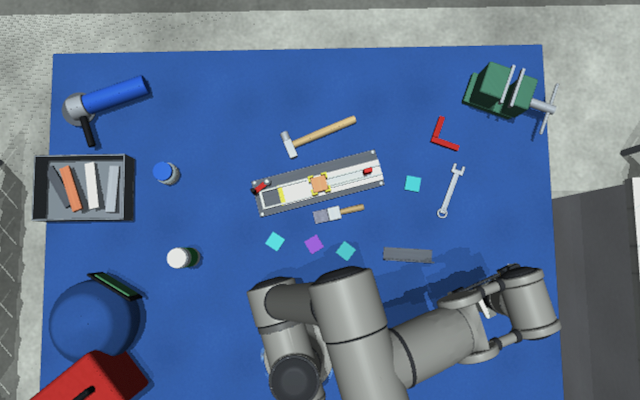

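View pics/wrist0.png

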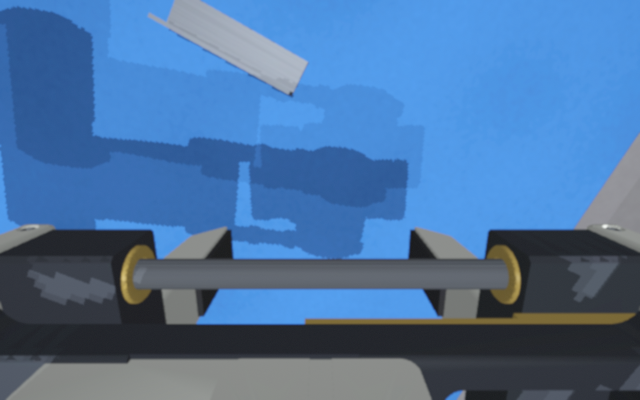

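The scene view shows the jig mid-table: red pusher handle at (260,215), magazine at (318,210), clamp knob at (394,208). In the top view the handle is at (367,171), the magazine at (319,183) and the clamp at (262,187). The lane runs to image left (world +y). The purple and turquoise plates on the bench are look-alikes. Next I'll enlarge the jig to take measurements.

```bash
python3 - <<'E'
import cv2
a=cv2.imread("pics/top0.png")[135:230,240:400]
cv2.imwrite("pics/topc.png",cv2.resize(a,None,fx=5,fy=5,interpolation=cv2.INTER_CUBIC))
a=cv2.imread("pics/scene0.png")[180:280,235:405]
cv2.imwrite("pics/scenec.png",cv2.resize(a,None,fx=4.7,fy=4.7,interpolation=cv2.INTER_CUBIC))
E
```

```text
(no output)
```

View pics/topc.png

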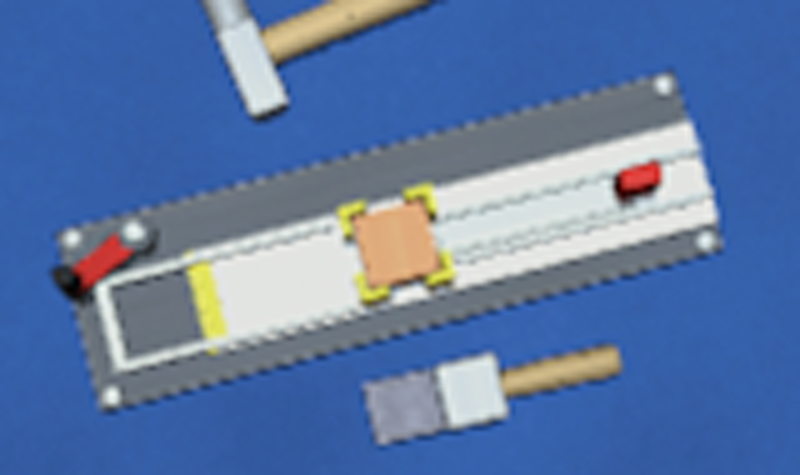

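View pics/scenec.png

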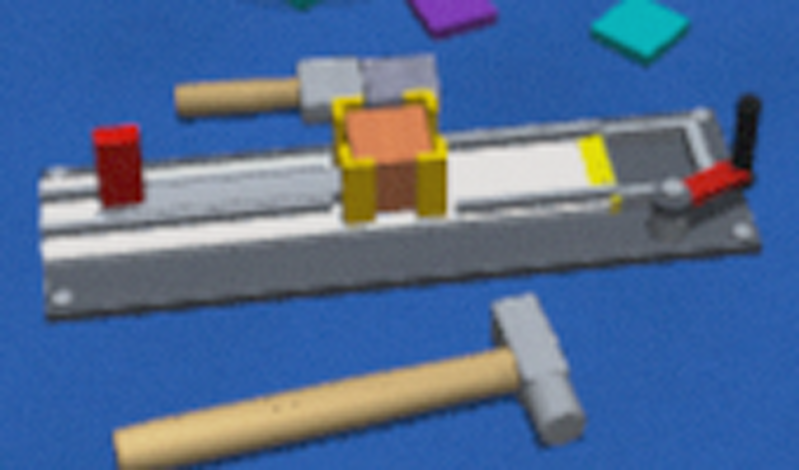

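```bash
cat > h.py <<'E'
import numpy as np
from scipy.optimize import least_squares
from plant import bot
P={n:bot.camera_params(n) for n in("top","scene")}
def proj(n,X):
    p=P[n];c=X@p["R"].T+p["t"]
    return np.c_[p["fx"]*c[:,0]/c[:,2]+p["cx"],p["fy"]*c[:,1]/c[:,2]+p["cy"]]
def j2w(q,L):
    L=np.atleast_2d(np.array(L,float));c,s=np.cos(q[2]),np.sin(q[2])
    return np.c_[q[0]+c*L[:,0]-s*L[:,1],q[1]+s*L[:,0]+c*L[:,1],L[:,2]]
E
python3 - <<'E'
from h import *
L=[(205,-68,9),(205,50,9),(-200,-68,9),(-200,50,9),(154.5,-50,42.5),(29.5,-29.5,62),(29.5,29.5,62),(-29.5,-29.5,62),(-29.5,29.5,62)]
T=np.array([(57,232),(100,410),(675,72),(720,245),(137,232),(338,207),(362,300),(432,187),(455,280)])/5+[240,135]
LS=[(205,-68,9),(205,50,9),(-200,-68,9),(29.5,-29.5,62),(29.5,29.5,62),(-29.5,-29.5,62),(-29.5,29.5,62),(-153+13,-7,76.5),(-166,-7,76.5)]
S=np.array([(760,243),(715,110),(45,315),(447,145),(436,92),(340,153),(332,98),(141,128),(96,130)])/4.7+[235,180]
f1=lambda q:(proj("top",j2w(q,L))-T)
f2=lambda q:(proj("scene",j2w(q,LS))-S)
for f in(f1,f2,lambda q:np.r_[f1(q),f2(q)]):
    r=least_squares(lambda q:f(q).ravel(),[500,0,1.5],loss="soft_l1");print(r.x,np.round(f(r.x),1).tolist())
q=r.x; np.save("q.npy",q)
o=np.array([(66,278)])/5+[240,135]
for n,px,z in(("top",(66/5+240,275/5+135),83.5),("scene",(748/4.7+235,100/4.7+180),83.5)):
    g=least_squares(lambda w:(proj(n,np.array([[w[0],w[1],z]]))-px).ravel(),q[:2]).x
    c,s=np.cos(q[2]),np.sin(q[2]);d=g-q[:2];l=np.array([c*d[0]+s*d[1],-s*d[0]+c*d[1]])-[154.5,-50]
    print(n,g,l,np.hypot(*l),np.arctan2(l[0],l[1]))
print(j2w(q,[(-153,0,55),(0,0,0),(154.5,0,9)]))
E
```

```text
[522.90238112 -72.9957963   26.94407329] [[-0.3, -0.1], [0.1, 0.3], [-0.1, -0.2], [0.8, 0.9], [-0.5, -0.1], [-0.0, 0.2], [0.0, 0.2], [-0.1, -0.6], [0.2, -0.6]]
[522.18837747 -67.94431857   8.07737981] [[0.5, -0.0], [0.4, -0.6], [-0.5, -2.5], [0.2, 1.6], [-0.3, -1.6], [0.6, 1.7], [0.1, -1.3], [-0.3, 0.4], [-0.8, 0.8]]
[522.49524094 -70.03182445   1.80549167] [[-1.2, -0.4], [-1.0, 0.1], [-0.8, 0.3], [-0.1, 1.5], [-1.4, -0.2], [-1.0, 0.3], [-1.0, 0.3], [-1.0, -0.4], [-0.8, -0.4], [-0.2, -0.6], [-0.7, -1.1], [-1.0, -1.9], [-0.5, 1.5], [-1.2, -1.7], [-0.1, 1.8], [-0.8, -1.2], [-1.0, 0.9], [-1.5, 1.3]]
top [503.44263886 126.13054606] [40.71524442 22.91336867] 46.71994854225681 1.0582008431231467
scene [506.69486219 131.94526932] [45.61426462 18.39810961] 49.18487138851486 1.1874129769535773
[[ 558.07488513 -218.83736507   55.        ]
 [ 522.49524094  -70.03182445    0.        ]
 [ 486.5667767    80.23259401    9.        ]]
```

```bash
python3 -m inch '[[[-0.02,-0.1,0,0,0,-0.1,-1],[-0.06,-0.25,0,0,0,-0.25,-1],[-0.1,-0.4,0,0,0,-0.4,-1],[-0.13,-0.55,0,0,0,-0.55,-1],[-0.16,-0.7,0,0,0,-0.7,-1],[-0.2,-0.85,0,0,0,-0.85,-1],[-0.22,-0.95,0,0,0,-0.95,-1],[-0.23,-1,0,0,0,-1,-1],[-0.23,-1,0,0,0,-1,-1],[-0.23,-1,0,0,0,-1,-1]]]'
cat >> h.py <<'E'
from scipy.spatial.transform import Rotation as Ro
def delta(target,yaw=None):
    "shift in shares of 200mm in tool axes, and turn about tool z in shares"
    o=bot.get_obs();R=Ro.from_euler("xyz",o["tcp_rot"])
    d=np.array(target,float)-o["tool_pos"]
    t=None
    if yaw is not None: t=(R.inv()*Ro.from_euler("xyz",[np.pi,0,yaw])).as_rotvec()/np.deg2rad(45)
    print("t",o["time"],"pos",o["tool_pos"].round(1),"rot",o["tcp_rot"].round(3),"F",o["contact_force"].round(1),"w",round(o["grip_width"],1),"-> shift",(R.inv().apply(d)/200).round(3),"turn",None if t is None else t.round(3))
E
python3 - <<'E'
from h import *
delta([555,-205,226],0.234)
E
```

```text
time: 1.4
tool_pos: [377.0, -356.7, 226.6]
tcp_rot: [3.141, 0.0, -0.368]
contact_force: [-0.2, 0.3, -0.4]
grip_width: 92.0
t 1.4 pos [ 377.  -356.7  226.6] rot [ 3.141  0.    -0.368] F [-0.2  0.3 -0.4] w 92.0 -> shift [ 0.557 -1.028  0.003] turn [ 0.     0.    -0.767]
```

```bash
python3 -m inch '[[[0.06,-0.1,0,0,0,-0.08,-1],[0.14,-0.25,0,0,0,-0.2,-1],[0.22,-0.4,0,0,0,-0.32,-1],[0.3,-0.55,0,0,0,-0.44,-1],[0.38,-0.7,0,0,0,-0.55,-1],[0.46,-0.85,0,0,0,-0.66,-1],[0.52,-0.95,0,0,0,-0.73,-1],[0.55,-1,0,0,0,-0.77,-1],[0.55,-1,0,0,0,-0.77,-1],[0.55,-1,0,0,0,-0.77,-1]]]'
python3 - <<'E'
from h import *
import cv2
delta([555,-205,226],0.234)
im=bot.capture("wrist");cv2.imwrite("pics/w1.png",im[:,:,::-1])
E
```

```text
time: 2.65
tool_pos: [551.2, -209.8, 226.7]
tcp_rot: [3.141, 0.0, 0.236]
contact_force: [0.8, -0.6, 0.0]
grip_width: 92.2
t 2.65 pos [ 551.2 -209.8  226.7] rot [3.141 0.    0.236] F [ 0.8 -0.6  0. ] w 92.2 -> shift [ 0.024 -0.019  0.004] turn [0.    0.001 0.003]
```

View pics/w1.png

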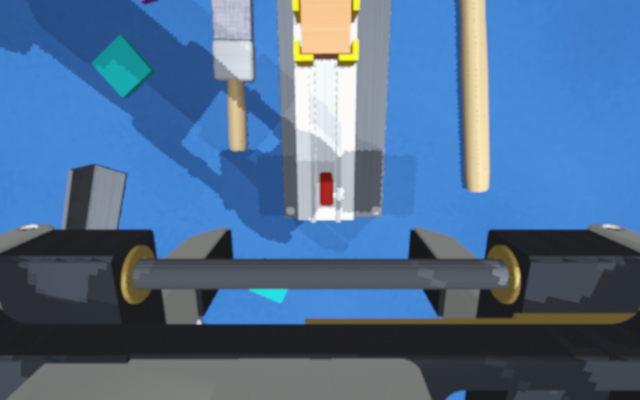

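```bash
python3 - <<'E'
import cv2
a=cv2.imread("pics/w1.png")[0:230,260:400]
cv2.imwrite("pics/w1c.png",cv2.resize(a[:115],None,fx=5,fy=5,interpolation=cv2.INTER_CUBIC))
cv2.imwrite("pics/w1d.png",cv2.resize(a[115:],None,fx=5,fy=5,interpolation=cv2.INTER_CUBIC))
E
```

```text
(no output)
```

View pics/w1c.png

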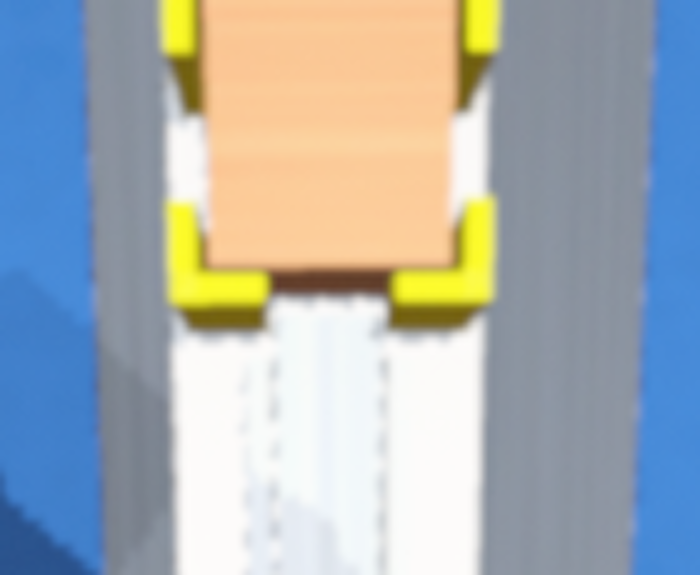

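View pics/w1d.png

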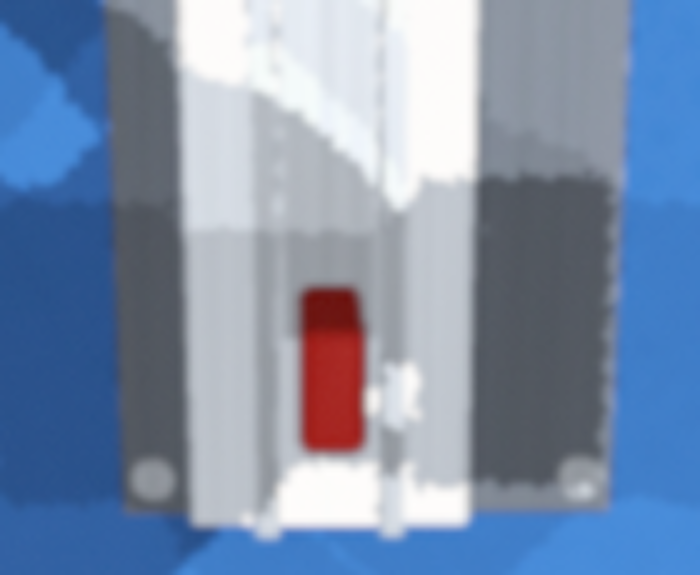

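```bash
cat >> h.py <<'E'
W=bot.camera_params("wrist")
def projw(tcp,rot,X):
    R=Ro.from_euler("xyz",rot);t=R.inv().apply(X-np.array(tcp));T=W["T_tool_cam"]
    c=(t-T[:3,3])@T[:3,:3]
    return np.c_[W["fx"]*c[:,0]/c[:,2]+W["cx"],W["fy"]*c[:,1]/c[:,2]+W["cy"]]
E
python3 - <<'E'
from h import *
L=[(-200,50,9),(-200,-68,9),(-29.5,29.5,62),(-29.5,-29.5,62),(-140,7,76.5),(-140,-7,76.5),(-166,7,76.5),(-166,-7,76.5)]
px=np.array([(125,512+575),(608,508+575),(169,305),(492,305),(302,328+575),(361,328+575),(302,450+575),(364,450+575)])/5+[260,0]
f=lambda q:projw([551.2,-209.8,226.7],[3.1411,0,.236],j2w(q,L))-px
r=least_squares(lambda q:f(q).ravel(),[522,-70,1.8],loss="soft_l1");q=r.x
print(q,f(q).round(1).tolist())
np.save("q.npy",q)
print(j2w(q,[(-153,0,55),(0,0,0),(154.5,0,9)]))
delta(list(j2w(q,[(-153,0,110)])[0]),q[2]-np.pi/2)
E
```

```text
[522.93761399 -70.20984699   1.81437538] [[-0.6, 0.3], [0.4, 0.4], [0.1, -1.2], [-0.2, -1.8], [-1.0, -0.0], [1.7, -0.1], [-0.8, 1.5], [1.0, 1.4]]
[[ 559.83778181 -218.69344074   55.        ]
 [ 522.93761399  -70.20984699    0.        ]
 [ 485.67567982   79.72946828    9.        ]]
t 2.7 pos [ 551.2 -209.8  226.8] rot [3.141 0.    0.236] F [0.5 0.3 0.2] w 91.6 -> shift [0.032 0.053 0.584] turn [ 0.     0.    -0.009]
```

```bash
python3 -m inch '[[[0.01,0.02,0.1,0,0,0,-1],[0.02,0.04,0.3,0,0,0,-1],[0.03,0.053,0.5,0,0,0,-0.7],[0.032,0.053,0.7,0,0,0,-0.5],[0.032,0.053,0.85,0,0,0,-0.3],[0.032,0.053,0.94,0,0,-0.009,-0.1],[0.032,0.053,0.95,0,0,-0.009,0],[0.032,0.053,0.95,0,0,-0.009,0.2],[0.032,0.053,0.95,0,0,-0.009,0.3],[0.032,0.053,0.95,0,0,-0.009,0.4]]]'
python3 - <<'E'
from h import *
import cv2
q=np.load("q.npy")
delta(list(j2w(q,[(-153,0,36)])[0]),q[2]-np.pi/2)
im=bot.capture("wrist");cv2.imwrite("pics/w2.png",im[:,:,::-1])
E
```

```text
time: 3.95
tool_pos: [561.1, -218.0, 37.7]
tcp_rot: [3.14, -0.001, 0.245]
contact_force: [0.9, 0.3, 0.1]
grip_width: 28.6
t 3.95 pos [ 561.1 -218.    37.7] rot [ 3.14e+00 -1.00e-03  2.45e-01] F [0.9 0.3 0.1] w 28.6 -> shift [-0.007  0.002  0.008] turn [ 0.002 -0.002  0.002]
```

View pics/w2.png

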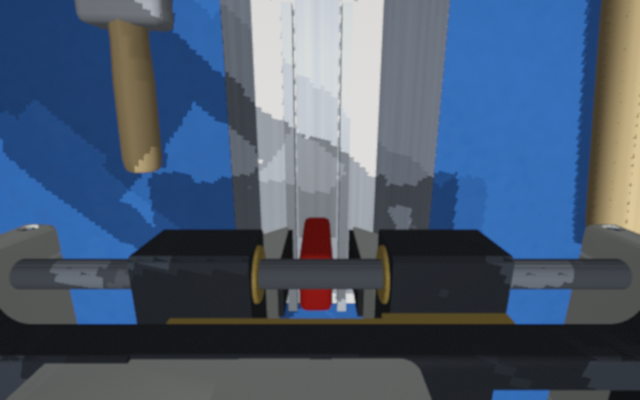

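```bash
python3 -m inch '[[[-0.007,0,0.005,0,0,0,0.6],[-0.007,0,0.005,0,0,0,1],[-0.007,0,0.005,0,0,0,1],[-0.007,0,0.005,0,0,0,1],[-0.007,-0.02,0.005,0,0,0,1],[-0.007,-0.06,0.005,0,0,0,1],[-0.007,-0.1,0.005,0,0,0,1],[-0.007,-0.15,0.005,0,0,0,1],[-0.007,-0.2,0.005,0,0,0,1],[-0.007,-0.2,0.005,0,0,0,1]]]'
python3 - <<'E'
from h import *
q=np.load("q.npy")
delta(list(j2w(q,[(-58,0,36)])[0]),q[2]-np.pi/2)
E
```

```text
time: 5.25
tool_pos: [549.2, -178.2, 35.6]
tcp_rot: [-3.141, 0.0, 0.246]
contact_force: [-1.3, 2.1, 0.3]
grip_width: 13.5
t 5.25 pos [ 549.2 -178.2   35.6] rot [-3.141  0.     0.246] F [-1.3  2.1  0.3] w 13.5 -> shift [ 0.003 -0.266 -0.001] turn [-0.001  0.001  0.003]
```

```bash
python3 -m inch '[[[0,-0.04,0,0,0,0,1],[0,-0.08,0,0,0,0,1],[0,-0.12,0,0,0,0,1],[0,-0.16,0,0,0,0,1],[0,-0.2,0,0,0,0,1],[0,-0.24,0,0,0,0,1],[0,-0.26,0,0,0,0,1],[0,-0.27,0,0,0,0,1],[0,-0.275,0,0,0,0,1],[0,-0.275,0,0,0,0,1]]]'
python3 - <<'E'
from h import *
import cv2
q=np.load("q.npy")
delta(list(j2w(q,[(-58,0,36)])[0]),q[2]-np.pi/2)
for n in("wrist","top"):
    im=bot.capture(n);cv2.imwrite(f"pics/{n}3.png",im[:,:,::-1])
E
```

```text
time: 6.5
tool_pos: [536.3, -125.9, 35.7]
tcp_rot: [-3.141, -0.0, 0.245]
contact_force: [0.7, -2.6, -3.5]
grip_width: 14.2
t 6.5 pos [ 536.3 -125.9   35.7] rot [-3.141 -0.     0.245] F [ 0.7 -2.6 -3.5] w 14.2 -> shift [ 0.002  0.004 -0.002] turn [-0.    -0.     0.002]
```

View pics/wrist3.png

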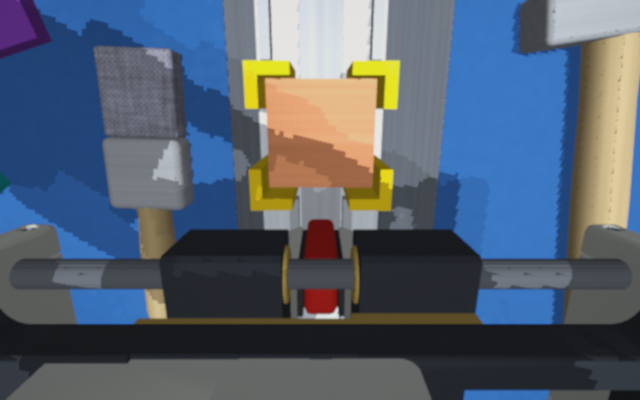

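View pics/top3.png

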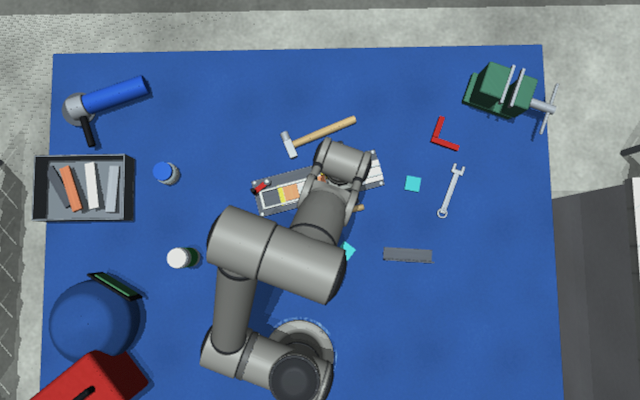

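The plate is out on the lane, seen in the top view at (288,190) just before the lip, and the stack is still in the magazine. Now I'll draw the pusher home.

```bash
python3 -m inch '[[[0,0.03,0,0,0,0,1],[0,0.08,0,0,0,0,1],[0,0.14,0,0,0,0,1],[0,0.2,0,0,0,0,1],[0,0.26,0,0,0,0,1],[0,0.32,0,0,0,0,1],[0,0.38,0,0,0,0,1],[0,0.43,0,0,0,0,1],[0,0.46,0,0,0,0,1],[0,0.475,0,0,0,0,1]]]'
python3 - <<'E'
from h import *
q=np.load("q.npy")
delta(list(j2w(q,[(-153,0,36)])[0]),q[2]-np.pi/2)
E
```

```text
time: 7.85
tool_pos: [559.1, -218.2, 35.6]
tcp_rot: [-3.141, 0.0, 0.245]
contact_force: [-0.7, 9.3, 0.7]
grip_width: 14.0
t 7.85 pos [ 559.1 -218.2   35.6] rot [-3.141  0.     0.245] F [-0.7  9.3  0.7] w 14.0 -> shift [ 0.003  0.003 -0.002] turn [-0.001  0.     0.001]
```

```bash
python3 -m inch '[[[0,0,0,0,0,0,0.5],[0,0,0,0,0,0,0],[0,0,0,0,0,0,-0.1],[0,0,0,0,0,0,-0.1],[0,0,-0.1,0,0,0,-0.1],[0,0,-0.3,0,0,0,-0.1],[0,0,-0.5,0,0,0,0],[0,0,-0.7,0,0,0,0],[0,-0.1,-0.9,0,0,0,1],[0,-0.25,-0.95,0,0,0,1]]]'
python3 - <<'E'
from h import *
import cv2
q=np.load("q.npy")
delta(list(j2w(q,[(10,0,220)])[0]),q[2]-np.pi/2)
im=bot.capture("wrist");cv2.imwrite("pics/w4.png",im[:,:,::-1])
E
```

```text
time: 9.1
tool_pos: [548.1, -170.2, 228.8]
tcp_rot: [3.138, -0.004, 0.244]
contact_force: [-0.2, 0.7, -0.2]
grip_width: 30.7
t 9.1 pos [ 548.1 -170.2  228.8] rot [ 3.138 -0.004  0.244] F [-0.2  0.7 -0.2] w 30.7 -> shift [-0.002 -0.566  0.042] turn [ 0.005 -0.006  0.001]
```

View pics/w4.png

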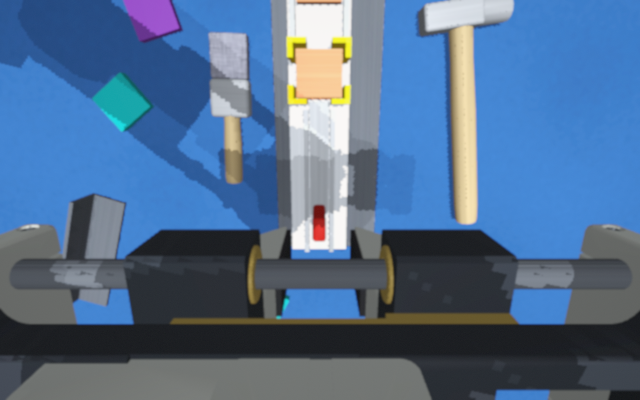

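```bash
python3 -m inch '[[[0,-0.1,0,0,0,0,1],[0,-0.25,0,0,0,0,1],[0,-0.4,0,0,0,0,1],[0,-0.55,0,0,0,0,1],[0,-0.65,0,0,0,0,1],[0,-0.72,0.02,0,0,0,1],[0,-0.76,0.04,0,0,0,1],[0,-0.76,0.04,0,0,0,1],[0,-0.76,0.04,0,0,0,1],[0,-0.76,0.04,0,0,0,1]]]'
python3 - <<'E'
from h import *
import cv2
q=np.load("q.npy")
delta(list(j2w(q,[(48.5,0,100)])[0]),q[2]-np.pi/2)
o=bot.get_obs();print(o["tool_pos"].tolist(),o["tcp_rot"].tolist())
im=bot.capture("wrist");cv2.imwrite("pics/w5.png",im[:,:,::-1])
a=im[:240,230:410,::-1];cv2.imwrite("pics/w5c.png",cv2.resize(a,None,fx=2.5,fy=2.5,interpolation=cv2.INTER_CUBIC))
E
```

```text
time: 10.4
tool_pos: [510.5, -22.7, 217.8]
tcp_rot: [3.141, -0.0, 0.244]
contact_force: [-0.1, 0.7, -0.4]
grip_width: 0.7
t 10.4 pos [510.5 -22.7 217.8] rot [ 3.141 -0.     0.244] F [-0.1  0.7 -0.4] w 0.7 -> shift [0.003 0.003 0.589] turn [ 0.    -0.     0.001]
[510.45667725025487, -22.733839212815433, 217.75838004385176] [3.141279434252109, -0.00020579736166426166, 0.2444815358723733]
```

View pics/w5.png

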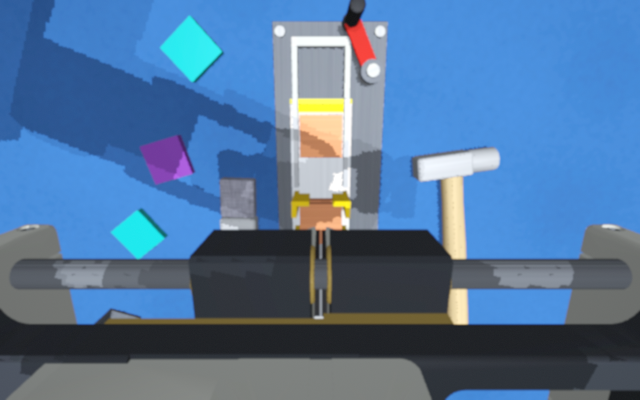

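View pics/w5c.png

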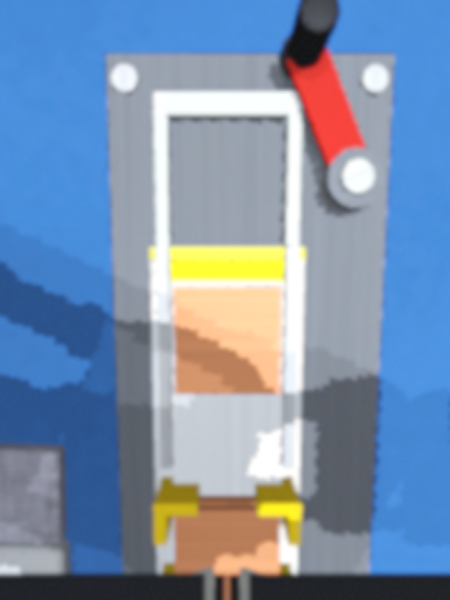

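```bash
python3 - <<'E'
import cv2
a=cv2.imread("pics/w5.png")[215:330,270:370]
b=cv2.imread("pics/w2.png")[205:330,250:390]
cv2.imwrite("pics/x1.png",cv2.resize(a,None,fx=5,fy=5,interpolation=cv2.INTER_NEAREST))
cv2.imwrite("pics/x2.png",cv2.resize(b,None,fx=4.5,fy=4.5,interpolation=cv2.INTER_NEAREST))
E
```

```text
(no output)
```

View pics/x1.png

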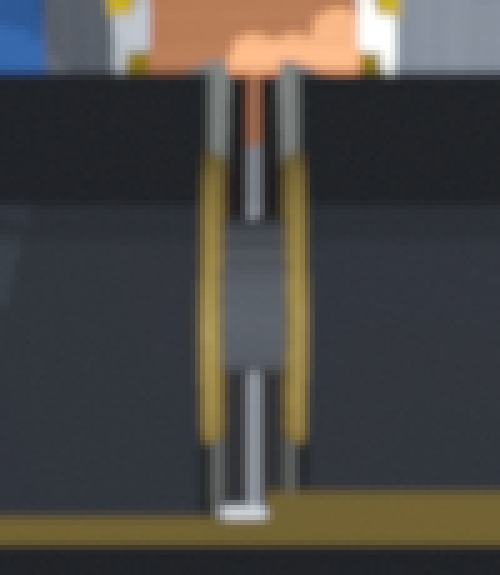

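View pics/x2.png

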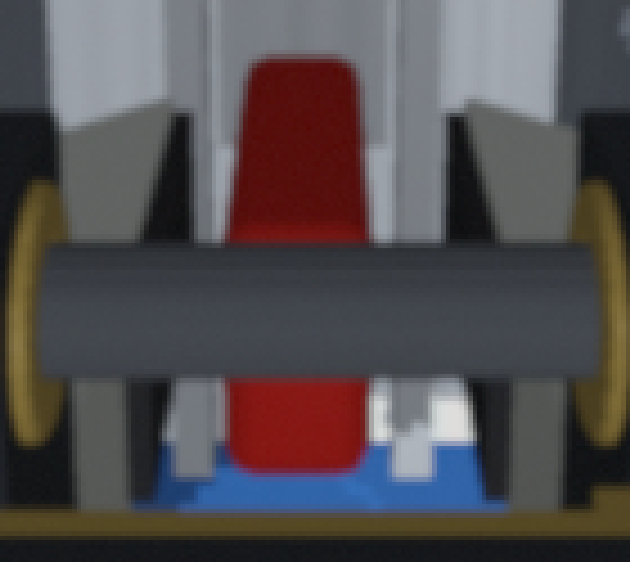

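```bash
python3 - <<'E'
from h import *
tcp=[510.457,-22.734,217.758];rot=[3.14128,-.0002,.24448]
L=[(205,50,9),(205,-68,9),(154.5,-50,42.5),(29.5,29.5,62),(29.5,-29.5,62)]
px=np.array([(106,55),(396,55),(358,175),(153,502),(303,502)])/2.5+[230,0]
f=lambda q:projw(tcp,rot,j2w(q,L))-px
r=least_squares(lambda q:f(q).ravel(),[522,-70,1.8],loss="soft_l1");q=r.x
print(q,np.load("q.npy"),f(q).round(1).tolist())
for n,qq in(("new",q),("old",np.load("q.npy"))):
  for u,v,z in((175,393,26),(280,393,26),(175,287,26),(280,287,26),(172,278,17),(286,278,17),(172,247,19),(286,247,19),(320,15,83.5)):
    p=np.array([u,v])/2.5+[230,0]
    g=least_squares(lambda l:(projw(tcp,rot,j2w(qq,[(l[0],l[1],z)]))-p).ravel(),[80,0]).x
    print(n,(u,v),g.round(1))
np.save("q2.npy",q)
R=Ro.from_euler("xyz",rot)
d=np.array(tcp)[:2]-q[:2];c,s=np.cos(q[2]),np.sin(q[2]);print("tcp local",c*d[0]+s*d[1],-s*d[0]+c*d[1])
E
```

```text
[523.39889809 -70.74394535   1.8137461 ] [522.93761399 -70.20984699   1.81437538] [[-0.3, -1.0], [-0.1, -0.8], [0.4, 0.3], [0.4, 0.7], [-0.5, 0.8]]
new (175, 393) [68.7 22.7]
new (280, 393) [ 68.8 -22.4]
new (175, 287) [112.8  22. ]
new (280, 287) [112.9 -21.6]
new (172, 278) [116.4  23.8]
new (286, 278) [116.5 -24.6]
new (172, 247) [129.   23.5]
new (286, 247) [129.  -24.2]
new (320, 15) [198.3 -29.1]
old (175, 393) [68.1 22.3]
old (280, 393) [ 68.1 -22.7]
old (175, 287) [112.2  21.6]
old (280, 287) [112.3 -22. ]
old (172, 278) [115.8  23.4]
old (286, 278) [115.8 -25. ]
old (172, 247) [128.4  23.1]
old (286, 247) [128.4 -24.6]
old (320, 15) [197.6 -29.5]
tcp local 49.71340837457189 1.0122282858042944
```

```bash
python3 -m inch '[[[0.005,0.005,0.1,0,0,0,1],[0.005,0.006,0.3,0,0,0,1],[0.005,0.006,0.5,0,0,0,1],[0.005,0.006,0.7,0,0,0,1],[0.005,0.006,0.82,0,0,0,1],[0.005,0.006,0.9,0,0,0,1],[0.005,0.006,0.94,0,0,0,1],[0.005,0.006,0.965,0,0,0,1],[0.005,0.006,0.979,0,0,0,1],[0.005,0.006,0.979,0,0,0,1]]]'
python3 - <<'E'
from h import *
import cv2
q=np.load("q2.npy")
delta(list(j2w(q,[(48.5,0,21.5)])[0]),q[2]-np.pi/2)
im=bot.capture("wrist");cv2.imwrite("pics/w6.png",im[:,:,::-1])
E
```

```text
time: 11.7
tool_pos: [511.7, -23.2, 22.2]
tcp_rot: [3.141, -0.001, 0.245]
contact_force: [0.9, -0.3, 0.6]
grip_width: 0.4
t 11.7 pos [511.7 -23.2  22.2] rot [ 3.141e+00 -1.000e-03  2.450e-01] F [ 0.9 -0.3  0.6] w 0.4 -> shift [-0.001  0.002  0.003] turn [ 0.    -0.001  0.003]
```

View pics/w6.png

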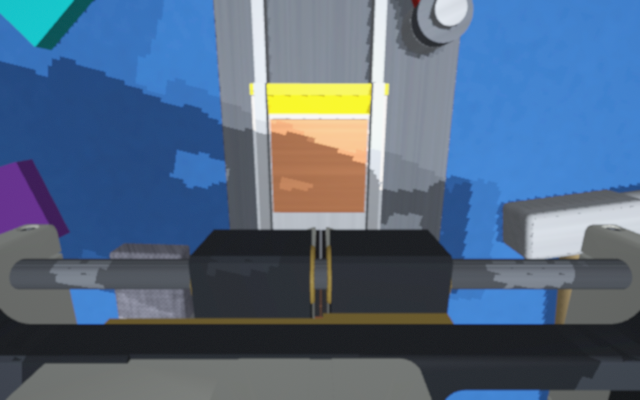

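```bash
python3 -m inch '[[[0,-0.02,0.002,0,0,0,1],[0,-0.04,0.002,0,0,0,1],[0,-0.06,0.002,0,0,0,1],[0,-0.08,0.002,0,0,0,1],[0,-0.1,0.002,0,0,0,1],[0,-0.12,0.002,0,0,0,1],[0,-0.14,0.002,0,0,0,1],[0,-0.16,0.002,0,0,0,1],[0,-0.18,0.002,0,0,0,1],[0,-0.2,0.002,0,0,0,1]]]'
python3 - <<'E'
from h import *
import cv2
q=np.load("q2.npy")
delta(list(j2w(q,[(122,0,21.5)])[0]),q[2]-np.pi/2)
o=bot.get_obs();print(o["tool_pos"].tolist(),o["tcp_rot"].tolist())
im=bot.capture("wrist");cv2.imwrite("pics/w7.png",im[:,:,::-1])
E
```

```text
time: 13.0
tool_pos: [501.7, 16.0, 21.5]
tcp_rot: [3.142, 0.0, 0.245]
contact_force: [0.1, -0.9, 0.5]
grip_width: 0.4
t 13.0 pos [501.7  16.   21.5] rot [3.142 0.    0.245] F [ 0.1 -0.9  0.5] w 0.4 -> shift [ 0.001 -0.163 -0.   ] turn [0.    0.    0.003]
[501.69245738259093, 15.990533243245668, 21.492428573374728] [3.141533774232677, 3.986389612786745e-05, 0.2453349479836091]
```

View pics/w7.png

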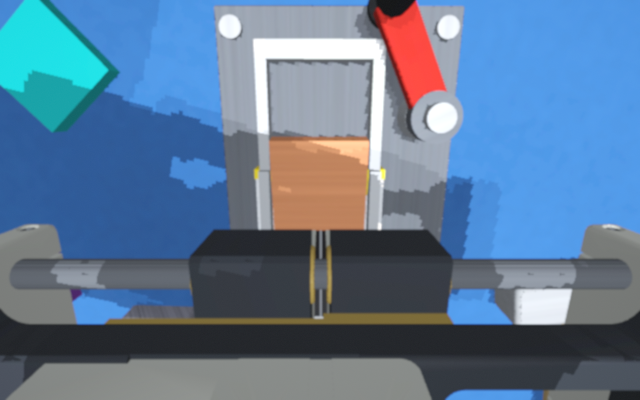

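```bash
python3 -m inch '[[[0,-0.02,0,0,0,0,1],[0,-0.04,0,0,0,0,1],[0,-0.06,0,0,0,0,1],[0,-0.08,0,0,0,0,1],[0,-0.1,0,0,0,0,1],[0,-0.12,0,0,0,0,1],[0,-0.14,0,0,0,0,1],[0,-0.155,0,0,0,0,1],[0,-0.162,0,0,0,0,1],[0,-0.162,0,0,0,0,1]]]'
python3 - <<'E'
from h import *
import cv2
q=np.load("q2.npy")
delta(list(j2w(q,[(122,0,21.5)])[0]),q[2]-np.pi/2)
im=bot.capture("wrist");cv2.imwrite("pics/w8.png",im[:,:,::-1])
im=bot.capture("scene")[170:270,260:420,::-1];cv2.imwrite("pics/s8.png",cv2.resize(im,None,fx=5,fy=5,interpolation=cv2.INTER_CUBIC))
E
```

```text
time: 14.3
tool_pos: [493.9, 47.2, 21.5]
tcp_rot: [3.141, -0.0, 0.245]
contact_force: [1.5, 0.1, 1.0]
grip_width: 0.6
t 14.3 pos [493.9  47.2  21.5] rot [ 3.141 -0.     0.245] F [1.5 0.1 1. ] w 0.6 -> shift [ 0.001 -0.002  0.   ] turn [ 0.    -0.     0.003]
```

View pics/w8.png

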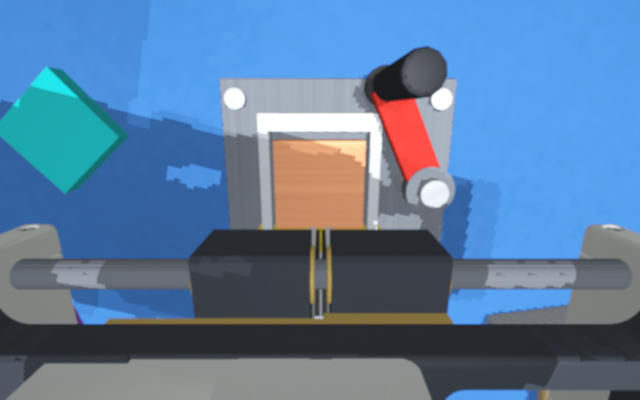

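View pics/s8.png

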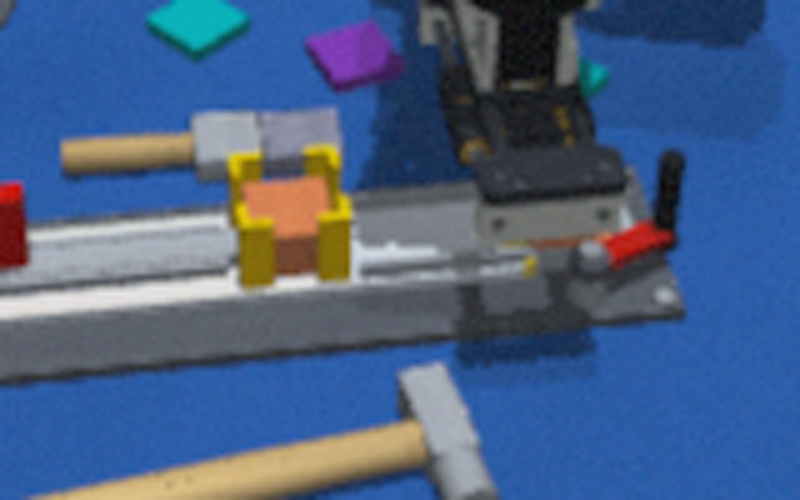

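```bash
python3 -m inch '[[[0,0.02,0,0,0,0,1],[0,0.06,-0.05,0,0,0,1],[0,0.1,-0.15,0,0,0,1],[0,0.1,-0.3,0,0,0,1],[0,0.1,-0.5,0,0,0,1],[0,0.1,-0.7,0,0,0,1],[0,0.1,-0.8,0,0,0,1],[0,0.1,-0.85,0,0,0,1],[0,0.1,-0.85,0,0,0,1],[0,0.1,-0.85,0,0,0,1]]]'
python3 - <<'E'
from h import *
import cv2
q=np.load("q2.npy")
delta(list(j2w(q,[(122,0,21.5)])[0]),q[2]-np.pi/2)
o=bot.get_obs();print(o["tool_pos"].tolist(),o["tcp_rot"].tolist())
im=bot.capture("wrist");cv2.imwrite("pics/w9.png",im[:,:,::-1])
a=im[40:235,230:430,::-1];cv2.imwrite("pics/w9c.png",cv2.resize(a,None,fx=3,fy=3,interpolation=cv2.INTER_CUBIC))
E
```

```text
time: 15.65
tool_pos: [498.2, 27.6, 190.6]
tcp_rot: [-3.141, 0.002, 0.245]
contact_force: [0.6, -0.3, 0.2]
grip_width: 0.2
t 15.65 pos [498.2  27.6 190.6] rot [-3.141e+00  2.000e-03  2.450e-01] F [ 0.6 -0.3  0.2] w 0.2 -> shift [ 0.006 -0.102  0.845] turn [-0.001  0.002  0.003]
[498.2275717396969, 27.644557515699027, 190.55609669327126] [-3.1410633030675186, 0.0017885991220534248, 0.24504652305800012]
```

View pics/w9c.png

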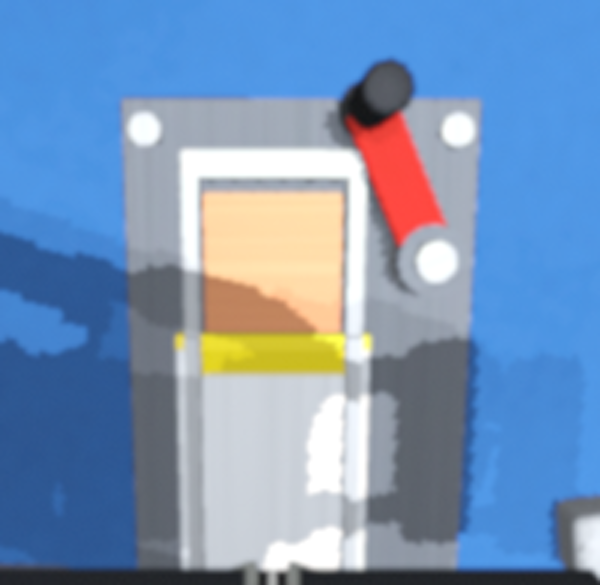

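```bash
python3 - <<'E'
from h import *
q=np.load("q2.npy")
tcp=[498.2276,27.6446,190.556];rot=[-3.14106,.00179,.24505]
for nm,u,v,z in(("plate f l",203,191,19),("f r",343,191,19),("r l",203,333,19),("r r",343,333,19),("pocket end",203,180,21),("lip front",203,374,16),("base",122,99,9),("base",480,99,9),("knob",386,88,83.5),("pivot",437,262,42.5)):
    p=np.array([u,v])/3+[230,40]
    g=least_squares(lambda l:(projw(tcp,rot,j2w(q,[(l[0],l[1],z)]))-p).ravel(),[80,0]).x
    print(nm,g.round(1))
E
```

```text
plate f l [175.6  23.1]
f r [175.7 -22.2]
r l [129.8  23.8]
r r [129.9 -23.1]
pocket end [178.9  22.9]
lip front [115.4  24.2]
base [204.5  49.7]
base [204.8 -66.9]
knob [199.6 -28.1]
pivot [154.4 -49.7]
```

The plate reads x 129.8–175.7, but its rear edge looks slightly wider than its front edge. It could still be propped on the lip. A second pass with the tips at z 21.5, above a seated plate's top at z 19, is harmless if it is flat and seats it if not.

```bash
python3 -m inch '[[[0,0,0.15,0,0,0,1],[0,0,0.4,0,0,0,1],[0,0,0.65,0,0,0,1],[0,0,0.8,0,0,0,1],[0,0,0.848,0,0,0,1],[0,-0.03,0.85,0,0,0,1],[0,-0.06,0.85,0,0,0,1],[0,-0.09,0.85,0,0,0,1],[0,-0.11,0.85,0,0,0,1],[0,-0.12,0.85,0,0,0,1]]]'
python3 -m inch '[[[0,-0.005,0,0,0,0,1],[0,-0.005,0,0,0,0,1],[0,0.03,0,0,0,0,1],[0,0.08,-0.05,0,0,0,1],[0,0.12,-0.2,0,0,0,1],[0,0.12,-0.4,0,0,0,1],[0,0.12,-0.6,0,0,0,1],[0,0.12,-0.8,0,0,0,1],[0,0.12,-0.85,0,0,0,1],[0,0.12,-0.85,0,0,0,1]]]'
python3 - <<'E'
from h import *
import cv2
q=np.load("q2.npy")
delta(list(j2w(q,[(122,0,21.5)])[0]),q[2]-np.pi/2)
o=bot.get_obs();print(o["tool_pos"].tolist(),o["tcp_rot"].tolist())
im=bot.capture("wrist");cv2.imwrite("pics/w10.png",im[:,:,::-1])
a=im[40:235,230:430,::-1];cv2.imwrite("pics/w10c.png",cv2.resize(a,None,fx=3,fy=3,interpolation=cv2.INTER_CUBIC))
E
```

```text
time: 16.95
tool_pos: [493.0, 51.4, 21.9]
tcp_rot: [3.141, -0.001, 0.246]
contact_force: [0.4, -0.7, 0.2]
grip_width: 0.4
time: 18.2
tool_pos: [498.9, 27.3, 191.9]
tcp_rot: [3.141, -0.001, 0.245]
contact_force: [-0.7, 0.1, -0.2]
grip_width: 0.6
t 18.2 pos [498.9  27.3 191.9] rot [ 3.141e+00 -1.000e-03  2.450e-01] F [-0.7  0.1 -0.2] w 0.6 -> shift [ 0.    -0.105  0.852] turn [ 0.001 -0.001  0.002]
[498.8878416247417, 27.260155918084006, 191.90290583793487] [3.141053858640784, -0.0010318814740057913, 0.24469166967612033]
```

View pics/w10c.png

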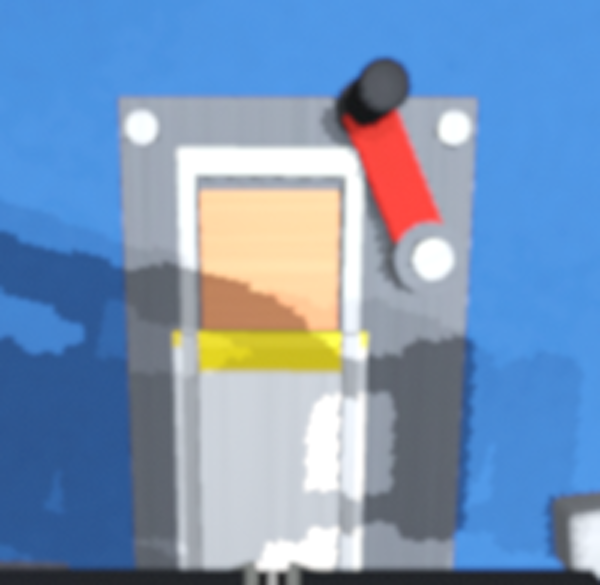

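The tips passed 4 mm further with no contact force and the plate looks unchanged, so it lies flat at or below the lip. Its centre is at x ≈ 152.7. Next is the clamp.

```bash
python3 -m inch '[[[0.02,-0.1,0,0,0,0,1],[0.06,-0.25,0,0,0,0,1],[0.1,-0.4,0,0,0,0,1],[0.13,-0.52,0,0,0,0,1],[0.14,-0.61,0,0,0,0,1],[0.14,-0.655,0,0,0,0,1],[0.14,-0.655,0,0,0,0,1],[0.14,-0.655,0,0,0,0,1],[0.14,-0.655,0,0,0,0,1],[0.14,-0.655,0,0,0,0,1]]]'
python3 - <<'E'
from h import *
import cv2
q=np.load("q2.npy")
delta(list(j2w(q,[(232,-28,48)])[0]),q[2]-np.pi/2)
im=bot.capture("scene")[170:270,260:420,::-1];cv2.imwrite("pics/s11.png",cv2.resize(im,None,fx=5,fy=5,interpolation=cv2.INTER_CUBIC))
E
```

```text
time: 19.5
tool_pos: [494.3, 161.2, 191.5]
tcp_rot: [3.141, -0.0, 0.245]
contact_force: [0.2, -0.4, -0.1]
grip_width: 0.7
t 19.5 pos [494.3 161.2 191.5] rot [ 3.141 -0.     0.245] F [ 0.2 -0.4 -0.1] w 0.7 -> shift [0.002 0.    0.718] turn [ 0.    -0.     0.002]
```

View pics/s11.png

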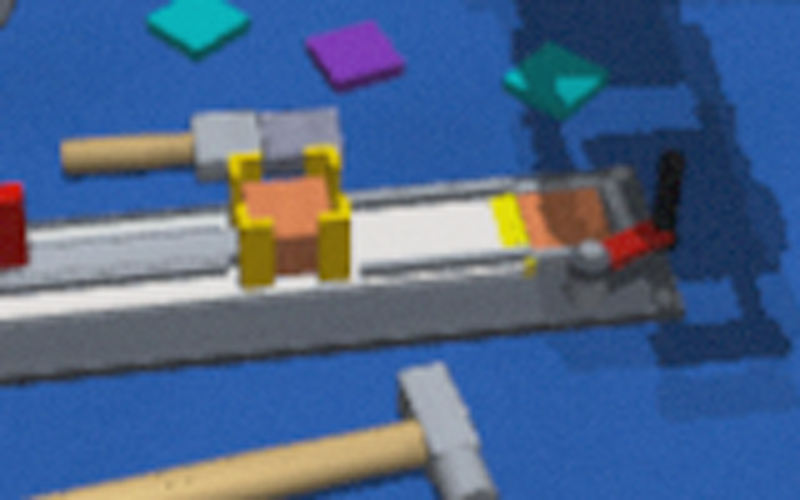

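The scene view shows the plate flat and flush behind the yellow lip at crop (565,215), with the lane clear. Descend beside the knob.

```bash
python3 -m inch '[[[0,0,0.1,0,0,0,1],[0,0,0.3,0,0,0,1],[0,0,0.5,0,0,0,1],[0,0,0.62,0,0,0,1],[0,0,0.7,0,0,0,1],[0,0,0.718,0,0,0,1],[0,0,0.718,0,0,0,1],[0,0.02,0.718,0,0,0,1],[0,0.04,0.718,0,0,0,1],[0,0.06,0.718,0,0,0,1]]]'
python3 - <<'E'
from h import *
q=np.load("q2.npy")
for x,y in((210.5,-18.9),(203.5,-11.8),(195,-6),(186,-2.2),(178.5,-.6),(170.5,0)):delta(list(j2w(q,[(x,y,48)])[0]),q[2]-np.pi/2)
E
```

```text
time: 20.8
tool_pos: [497.3, 149.6, 48.3]
tcp_rot: [3.141, -0.001, 0.245]
contact_force: [0.2, -0.4, 0.2]
grip_width: 0.4
t 20.8 pos [497.3 149.6  48.3] rot [ 3.141e+00 -1.000e-03  2.450e-01] F [ 0.2 -0.4  0.2] w 0.4 -> shift [-0.044  0.048  0.001] turn [ 0.    -0.001  0.003]
t 20.8 pos [497.3 149.6  48.3] rot [ 3.141e+00 -1.000e-03  2.450e-01] F [ 0.2 -0.4  0.2] w 0.4 -> shift [-0.08   0.083  0.001] turn [ 0.    -0.001  0.003]
t 20.8 pos [497.3 149.6  48.3] rot [ 3.141e+00 -1.000e-03  2.450e-01] F [ 0.2 -0.4  0.2] w 0.4 -> shift [-0.109  0.126  0.001] turn [ 0.    -0.001  0.003]
t 20.8 pos [497.3 149.6  48.3] rot [ 3.141e+00 -1.000e-03  2.450e-01] F [ 0.2 -0.4  0.2] w 0.4 -> shift [-0.128  0.171  0.001] turn [ 0.    -0.001  0.003]
t 20.8 pos [497.3 149.6  48.3] rot [ 3.141e+00 -1.000e-03  2.450e-01] F [ 0.2 -0.4  0.2] w 0.4 -> shift [-0.136  0.208  0.001] turn [ 0.    -0.001  0.003]
t 20.8 pos [497.3 149.6  48.3] rot [ 3.141e+00 -1.000e-03  2.450e-01] F [ 0.2 -0.4  0.2] w 0.4 -> shift [-0.139  0.248  0.001] turn [ 0.    -0.001  0.003]
```

```bash
python3 -m inch '[[[-0.01,0.015,0,0,0,0,1],[-0.025,0.03,0,0,0,0,1],[-0.044,0.048,0,0,0,0,1],[-0.062,0.065,0,0,0,0,1],[-0.08,0.083,0,0,0,0,1],[-0.095,0.105,0,0,0,0,1],[-0.109,0.126,0,0,0,0,1],[-0.12,0.148,0,0,0,0,1],[-0.128,0.17,0,0,0,0,1],[-0.128,0.17,0,0,0,0,1]]]'
python3 - <<'E'
from h import *
import cv2
q=np.load("q2.npy")
delta(list(j2w(q,[(170.5,0,48)])[0]),q[2]-np.pi/2)
im=bot.capture("wrist");cv2.imwrite("pics/w12.png",im[:,:,::-1])
im=bot.capture("scene")[170:270,260:420,::-1];cv2.imwrite("pics/s12.png",cv2.resize(im,None,fx=5,fy=5,interpolation=cv2.INTER_CUBIC))
E
```

```text
time: 22.05
tool_pos: [480.3, 110.2, 47.8]
tcp_rot: [3.141, 0.0, 0.245]
contact_force: [-3.1, 1.0, 0.3]
grip_width: 0.1
t 22.05 pos [480.3 110.2  47.8] rot [3.141 0.    0.245] F [-3.1  1.   0.3] w 0.1 -> shift [-0.009  0.077 -0.001] turn [0.    0.001 0.002]
```

View pics/s12.png

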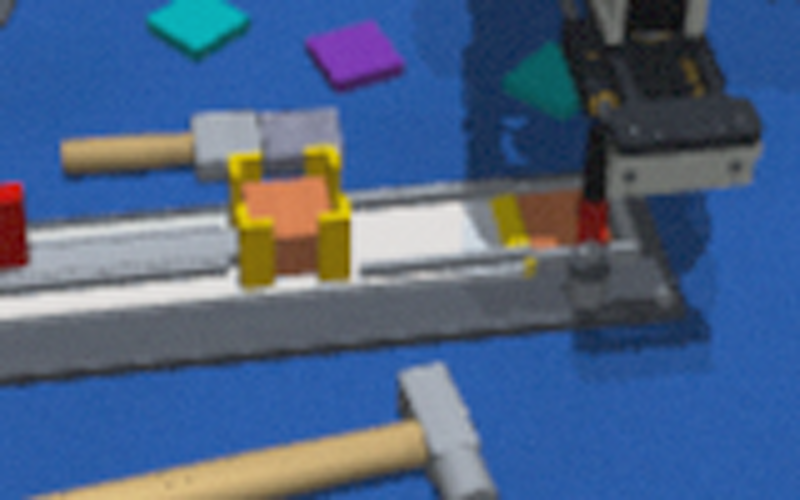

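```bash
python3 -m inch '[[[-0.003,0.015,0,0,0,0,1],[-0.006,0.03,0,0,0,0,1],[-0.008,0.045,0,0,0,0,1],[-0.009,0.058,0,0,0,0,1],[-0.009,0.068,0,0,0,0,1],[-0.009,0.074,0,0,0,0,1],[-0.009,0.078,0,0,0,0,1],[-0.009,0.08,0,0,0,0,1],[-0.009,0.082,0,0,0,0,1],[-0.009,0.082,0,0,0,0,1]]]'
python3 - <<'E'
from h import *
import cv2
q=np.load("q2.npy")
delta(list(j2w(q,[(170.5,0,48)])[0]),q[2]-np.pi/2)
E
```

```text
time: 23.4
tool_pos: [482.3, 96.7, 48.0]
tcp_rot: [-3.138, -0.0, 0.245]
contact_force: [-3.2, 14.5, 1.5]
grip_width: 0.2
t 23.4 pos [482.3  96.7  48. ] rot [-3.138 -0.     0.245] F [-3.2 14.5  1.5] w 0.2 -> shift [-0.002  0.01  -0.   ] turn [-0.004 -0.     0.002]
```

14.5 N against the push, so the arm is on its stop. Retreating and checking.

```bash
python3 -m inch '[[[-0.009,-0.03,0,0,0,0,1],[-0.009,-0.08,0,0,0,0,1],[-0.009,-0.16,0,0,0,0,1],[-0.009,-0.24,-0.05,0,0,0,1],[-0.009,-0.25,-0.25,0,0,0,1],[-0.009,-0.2,-0.5,0,0,0,1],[-0.009,0,-0.75,0,0,0,1],[-0.009,0.25,-0.85,0,0,0,1],[-0.009,0.4,-0.85,0,0,0,1],[-0.009,0.4,-0.85,0,0,0,1]]]'
python3 - <<'E'
from h import *
import cv2
q=np.load("q2.npy")
delta(list(j2w(q,[(100,0,218)])[0]),q[2]-np.pi/2)
o=bot.get_obs();print(o["tool_pos"].tolist(),o["tcp_rot"].tolist())
im=bot.capture("wrist");cv2.imwrite("pics/w13.png",im[:,:,::-1])
a=im[40:235,230:430,::-1];cv2.imwrite("pics/w13c.png",cv2.resize(a,None,fx=3,fy=3,interpolation=cv2.INTER_CUBIC))
im=bot.capture("scene")[170:270,240:400,::-1];cv2.imwrite("pics/s13.png",cv2.resize(im,None,fx=5,fy=5,interpolation=cv2.INTER_CUBIC))
E
```

```text
time: 24.65
tool_pos: [500.7, 15.5, 218.7]
tcp_rot: [3.141, -0.001, 0.243]
contact_force: [-0.5, 0.2, -1.0]
grip_width: 0.3
t 24.65 pos [500.7  15.5 218.7] rot [ 3.141e+00 -1.000e-03  2.430e-01] F [-0.5  0.2 -1. ] w 0.3 -> shift [ 0.006 -0.054  0.004] turn [ 0.001 -0.002 -0.   ]
[500.74148408035023, 15.502407007514918, 218.7213589183437] [3.140836478398355, -0.0011901928423376784, 0.24274626985243608]
```

View pics/w13c.png

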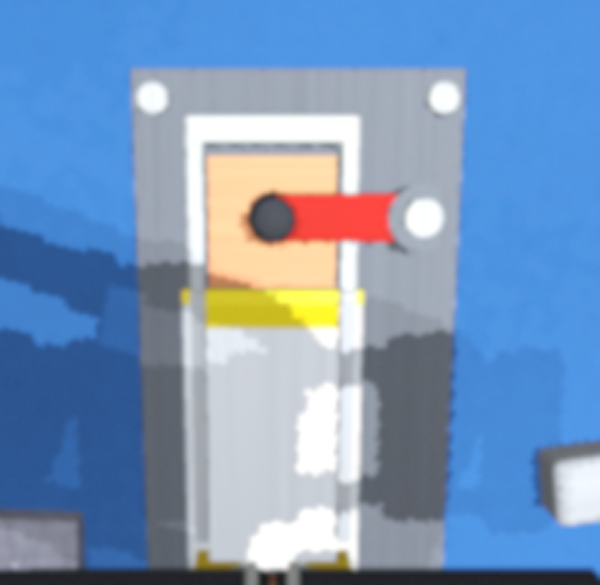

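View pics/s13.png

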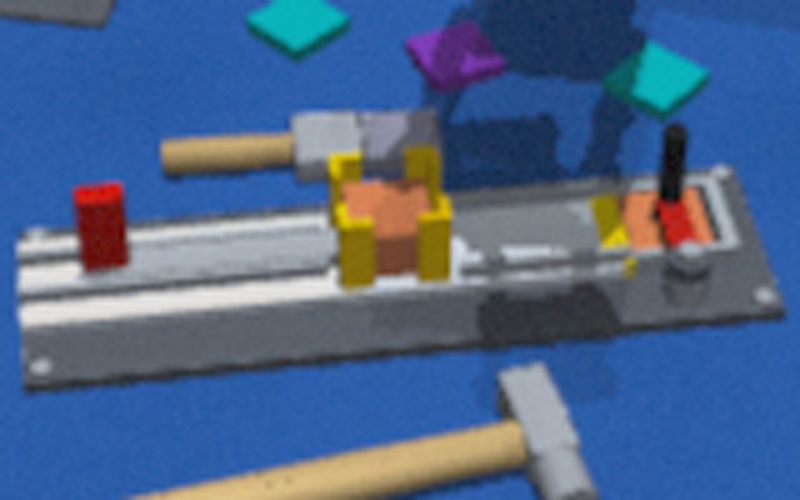

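```bash
python3 - <<'E'
from h import *
q=np.load("q2.npy")
tcp=[500.7415,15.5024,218.7214];rot=[3.140836,-.00119,.242746]
for nm,u,v,z in(("pf l",206,153,19),("pf r",338,153,19),("pr l",206,289,19),("pr r",338,289,19),("knob",271,218,83.5),("pivot",424,218,42.5)):
    p=np.array([u,v])/3+[230,40]
    print(nm,least_squares(lambda l:(projw(tcp,rot,j2w(q,[(l[0],l[1],z)]))-p).ravel(),[80,0]).x.round(1))
E
```

```text
pf l [176.2  23.4]
pf r [176.2 -22.4]
pr l [129.6  24.2]
pr r [129.6 -23.3]
knob [154.9   0.9]
pivot [154.5 -49.6]
```

```bash
python3 -c "
from plant import bot
print(bot.get_obs()['contact_force'].round(1)); print(bot.close_job())"
```

```text
[-0.9 -1.  -0.2]
the job is handed in; nothing more can be done
None
```

The jig is loaded and the job is handed in at about 25 s of the 58 s allowed. The hand-in gives no verdict, so the results below are my own last checks.

I gripped the red handle, pushed it the full 95 mm and drew it back until it met the home stop at about 9 N. With the fingers shut I pushed the freed plate along the lane and over the lip. Then I swung the clamp arm until it met its stop at about 14.5 N, and backed off.

- **Plate:** its centre measures x ≈ 153 mm, y ≈ 0.5 mm, and it looks flush with the lip.
- **Seating doubt:** after the first push the rear edge measured 1–2 mm wider than the front, which could have meant it was propped on the lip. It still measures that way. I made a second pass above seated height, which went 4 mm further without contact and left the plate unchanged. Side views also show it flat, so I put this down to pixel error.
- **Clamp:** the knob is at (154.9, 0.9) mm, so the arm is within about 0.02 rad of closed.
- **Pusher and stack:** in the scene picture the handle is back at its starting place and the three plates sit lower in the magazine. I checked both by eye only, not by measured heights.
- **Bystanders:** nothing looked moved in the part of the scene I viewed last. The spray can, jar, wrench and square were outside it, but the arm never went near them at low height.

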